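# Stand each bottle in the spill dish that fits it

### The arm

A 6-joint arm with a two-finger parallel gripper is mounted at the origin on a cart in front of the work surface, level with it; the furniture and walls round the work are solid. World frame = base frame: x ahead of the robot, y to its left, z up, the work surface at z = 0. Lengths are in mm, angles in rad, forces in N, time in s.
With the tool pointing down it reaches from about 350 to 975 mm from the base axis. Payload 7.1 kg.
Tool frame: the origin (TCP) lies midway between the tips of the shut fingers; the grasp point (between the pads) lies 19 mm behind it (ctrl.grip_depth is the distance from the TCP to the grasp point, in mm); z points along the fingers, y is the line along which they close (so a half turn about z gives the same grasp; the last joint's range is limited). The gripper opens to 88 mm and grips with 3 to 60 N. Pads are 20 mm wide; open, the fingers measure 115 mm over their backs; the gripper's body (75 mm by 178 mm) begins 61 mm behind the grasp point.
Start: joints at [1.154, 0.423, 1.63, -0, 1.089, -0.019], TCP at [242.087, 576.193, 222.675] pointing down, gripper open.
Joint ranges: [-3, 3], [-0.9, 2.11], [0.09, 2.58], [-1.31, 4.45], [0.11, 2.69], [-2.54, 2.54]. Speed limits (rad/s): [2.39, 2.39, 3.01, 3.14, 3.14, 3.14].

### API

Orientations are given as a rotation vector (axis times angle).
In Python, from workcell import get_obs, vision, ctrl gives the robot as it stands.
- The arm moves only by the tool step_arm, never from a script. Its argument "plan" is a list of rows, each a list of 7 numbers: the opening, from -1 (shut) to 1 (fully open), then the shift along the tool's x, y, z as a fraction of full scale, then the turn, a rotation vector about the tool's x, y, z as a fraction of full scale. In form: [[fingers, dx, dy, dz, wx, wy, wz], ...]. A call has 1 to 20 rows; each row shifts and turns the commanded pose from where the row before left it, along the tool's axes as they then stand; what a row does not reach is not made up. Full scale, the value 1, is 50 mm for a shift and 0.12 rad for a turn. A row lasts 1/8 s, in which the tool goes at most 62.5 mm and 10.7 degrees, less where a joint would pass 70% of its speed; a pose out of reach is approached as far as the arm can. A call with a number of a shift or a turn outside -1 to 1 is refused whole. A call with a gripper value outside its range is refused whole. The fingers move at their own pace and stop on an object; the grip force is fixed at half the most. Time passes only in rows, so rows that do not move let the fingers close. It gives the time, the measured TCP pose, the force, the opening and the grip force at its end, in the units of the state.
- get_obs(): the state, without advancing time (a new reading comes with each control period).
- vision.get_image(name): name is "scene" or "side" or "wrist"; returns a dict with "pixels" (384x512x3 uint8, red, green, blue), "depth" (384x512 float32, mm along the optical axis (not along the pixel's ray), 0 where there is no reading), "fx", "fy", "cx", "cy" (pixels), "T" (4x4, takes a point from camera to world coordinates); the wrist camera has in their place "T_tool_cam" (4x4, takes a point from camera to tool coordinates, whose origin is the TCP and whose axes are the flange's). Camera axes: x right, y down, z forward; pixel columns grow to the right and rows downward; lengths in mm; the calibration is good to about 2 mm. The wrist camera is an equidistant fisheye: a pixel r from the principal point sees the ray r / f radians off the axis. A picture is of the moment at which its call begins: read the wrist's pose just before it.
- ctrl.close_job(): hands the job in; it is judged then, once.
The state is a dict: "t": time; "qpos": joint angles; "qvel": joint speeds; "joint_torque": joint torques, N m; "ee_pos": TCP position; "orientation": TCP orientation; "ft_force": force on the tool from outside, world axes, zero at the start; "moment": the same for the moment, N m; "width": finger opening in mm; "grasp_force": force on a finger pad.
Only numpy, scipy, OpenCV 4.12 (cv2) and the standard library are available. Lean on these libraries where they do the work, as an engineer would, in place of code of your own. Each camera call takes 0.05 s, during which the arm holds its last target. There are 200 camera calls.

### The job

Stand each of the four screw-capped bottles upright in the grey spill dish that fits it: the square-bodied bottle in the square dish, and the three round ones, by size, in the round dishes (largest bottle in the largest dish, middle in the middle one, the tiny vial in the smallest). Set them flat on the dish floors without dropping or knocking any over, let go, and leave the open beaker and the conical flask where they stand.

Things in the scene. Friction and masses are not known exactly. Their poses are not given: they have to be found in the camera images.
- big_bottle: Largest round glass screw-cap bottle, 139 mm tall. Body 67 mm in diameter up to 87 mm; above it the round cap, about 49 mm in diameter, from 87 to 139 mm: grip it there. About 0.33 kg. It stands upright, liquid inside, loose. Origin: centre of its underside; z up along its axis.
- middle_bottle: Middle round glass screw-cap bottle, 113 mm tall. Body 56 mm in diameter up to 74 mm; above it the round cap, about 43 mm in diameter, from 74 to 113 mm: grip it there. About 0.2 kg. It stands upright, liquid inside, loose. Origin: centre of its underside; z up along its axis.
- square_bottle: Small plastic bottle with a square body, 38 x 38 mm with rounded corners, and a round cap 31 mm wide, 86 mm tall in all; the flat sides face its x and y axes and are parallel up to 50 mm at least: grip it by two flat sides that face away from each other. About 0.09 kg. It stands upright, liquid inside, loose. Origin: centre of its underside; z up along its axis.
- vial: Tiny round glass vial with a cap, 21 mm in diameter, 48 mm tall; grip it round the body, which is straight up to 38 mm. About 0.02 kg. It stands upright, liquid inside, loose. Origin: centre of its underside; z up along its axis.
- big_dish: Largest round grey dish, for the largest round bottle: 96 mm outside, 88 mm inside diameter. It is fixed to the worktop. A thin dark rubber mat lines its floor. Rim 12 mm above the worktop, walls 4 mm thick, inner floor 4 mm above the worktop. Origin: centre of its underside, on the worktop; z up.
- middle_dish: Middle round grey dish, for the middle round bottle: 80 mm outside, 72 mm inside diameter. It is fixed to the worktop. A thin dark rubber mat lines its floor. Rim 12 mm above the worktop, walls 4 mm thick, inner floor 4 mm above the worktop. Origin: centre of its underside, on the worktop; z up.
- small_dish: Smallest round grey dish, for the vial: 46 mm outside, 38 mm inside diameter. It is fixed to the worktop. A thin dark rubber mat lines its floor. Rim 12 mm above the worktop, walls 4 mm thick, inner floor 4 mm above the worktop. Origin: centre of its underside, on the worktop; z up.
- square_dish: Square grey dish, for the square bottle: 64 x 64 mm outside, 56 x 56 mm inside, sides along its x and y axes. Turn the bottle so that its sides are parallel to the dish's. It is fixed to the worktop. A thin dark rubber mat lines its floor. Rim 12 mm above the worktop, walls 4 mm thick, inner floor 4 mm above the worktop. Origin: centre of its underside, on the worktop; z up.
- flask: Bystander, to be left alone: conical glass flask, 65 mm wide at the foot, 105 mm tall, no cap. Origin: centre of its underside.
- beaker: Bystander, to be left alone: open glass beaker with a spout, 70 x 76 mm, 92 mm tall. Origin: centre of its underside. A bench timer (58 x 64 x 16 mm) and a red pipette bulb (100 x 54 x 47 mm) also lie among the things. Everything stands in two rows, centres at least 100 mm apart, in no fixed order.
Things that resemble listed ones, but are neither listed nor needed, are in the scene too. Leave any brown look-alike of the big_bottle alone.

How it is judged (in metres and radians):
At the end, for the whole second after the job is handed in: Each bottle stands in its own dish: its centre within 14 mm of the dish's centre, its foot on the dish floor (1 to 8.5 mm above the underside of the dish), upright within 0.1 rad, at rest and released; beaker and flask upright and within 30 mm of where they stood (horizontal distance between big_bottle and big_dish below 0.014 m and z of big_bottle in the frame of big_dish between 0.001 and 0.0085 m and angle between each of big_bottle, middle_bottle, square_bottle, vial, flask, beaker's own z axis and vertical below 0.1 rad and linear speed of each of big_bottle, middle_bottle, square_bottle, vial below 0.02 m/s and horizontal distance between middle_bottle and middle_dish below 0.014 m and z of middle_bottle in the frame of middle_dish between 0.001 and 0.0085 m and horizontal distance between square_bottle and square_dish below 0.014 m and z of square_bottle in the frame of square_dish between 0.001 and 0.0085 m and horizontal distance between vial and small_dish below 0.014 m and z of vial in the frame of small_dish between 0.001 and 0.0085 m and distance of each of flask, beaker from where it was at the start of the episode below 0.03 m); the robot touches nothing.
It fails at once if a bottle is dropped or knocked over (moves faster than 0.7 m/s, as after a fall of 25 mm, while no finger touches it, or leans more than 45 degrees) (((contact force between big_bottle and the fingers below 0.02 N and linear speed of big_bottle above 0.7 m/s) or angle between big_bottle's own z axis and vertical above 0.785 rad) or ((contact force between middle_bottle and the fingers below 0.02 N and linear speed of middle_bottle above 0.7 m/s) or angle between middle_bottle's own z axis and vertical above 0.785 rad) or ((contact force between square_bottle and the fingers below 0.02 N and linear speed of square_bottle above 0.7 m/s) or angle between square_bottle's own z axis and vertical above 0.785 rad) or ((contact force between vial and the fingers below 0.02 N and linear speed of vial above 0.7 m/s) or angle between vial's own z axis and vertical above 0.785 rad)).
It fails at once if the flask or the beaker is shifted by more than 30 mm or tipped ((distance of flask from where it was at the start of the episode above 0.03 m or angle between flask's own z axis and vertical above 0.35 rad) or (distance of beaker from where it was at the start of the episode above 0.03 m or angle between beaker's own z axis and vertical above 0.35 rad)).
It also fails if it takes over 115 s, if anything falls off the work surface, if the arm or the gripper's body presses on something with over 40 N, if the wrist force passes 120 N, or if a joint passes its speed limit or range.

## Working session

There is one attempt and no reset: what is moved stays moved. The work goes in short steps, Python scripts to look and compute and a tool call to move; the robot and the scene stay as the last step left them, time stands still between calls to the robot, and variables do not carry over. Pictures are saved under pics/ and viewed, at most 16 in all, crops included, and the job is handed in when it is done.

Besides the shell and the picture viewer there is one more tool, called after "Emit:" as name([rows], argument=value, ...), one row to a line, values as JSON. step_arm: Moves the arm, as the interface text tells. Its arguments: {"type":"object","properties":{"plan":{"type":"array","items":{"type":"array","items":{"type":"number","minimum":-1,"maximum":1}}}},"required":["plan"]}

```bash
mkdir -p pics; ls
python3 - <<'E'
from workcell import get_obs, vision, ctrl
import cv2,numpy as np
o=get_obs();print(o)
for n in ["scene","side","wrist"]:
    d=vision.get_image(n);np.savez(f"{n}0.npz",**d)
    cv2.imwrite(f"pics/{n}0.png",d["pixels"][:,:,::-1])
    print(n,d["fx"],d["cx"],d["cy"],d.get("T",d.get("T_tool_cam")).round(3).tolist(), (d["depth"]>0).mean())
E
```

```text
pics
{'t': 0.0, 'qpos': array([ 1.15397762e+00,  4.23834765e-01,  1.63067692e+00, -2.09314265e-05,
        1.08859515e+00, -1.90237887e-02]), 'qvel': array([ 1.13662668e-03,  1.19510056e-03, -1.85320020e-04, -4.60245775e-05,
       -3.99579735e-04, -6.62382918e-04]), 'joint_torque': array([-1.39181491e-03, -5.44626224e+01, -2.73667878e+01,  6.42508571e-02,
        2.29422312e-02, -9.15678993e-05]), 'ee_pos': array([241.88916799, 575.69759972, 221.91062911]), 'orientation': array([-6.20666804e-01, -3.07935523e+00,  2.32828383e-03]), 'ft_force': array([-0.19112706,  0.53407867, -0.42796102]), 'moment': array([0.04416935, 0.01505101, 0.00909515]), 'grasp_force': 0.0, 'width': 87.8640991993903}
scene 360.0901347978446 255.06994353551318 194.0866326542245 [[-0.657, -0.355, 0.665, -442.216], [-0.753, 0.33, -0.569, 981.781], [-0.018, -0.875, -0.485, 740.811], [0.0, 0.0, 0.0, 1.0]] 0.9960835774739584
side 389.6371742271753 253.2507469219658 191.93671954328846 [[0.267, -0.836, 0.48, -258.585], [-0.964, -0.23, 0.135, -38.107], [-0.003, -0.498, -0.867, 1418.778], [0.0, 0.0, 0.0, 1.0]] 0.9958292643229166
wrist 297.3186396354542 253.94791799152173 191.03747696966428 [[0.0, -0.959, -0.283, 76.5], [1.0, 0.0, 0.001, 0.67], [-0.001, -0.283, 0.959, -162.366], [0.0, 0.0, 0.0, 1.0]] 0.9955647786458334
```

```bash
sleep 1
```

```text
(no output)
```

View pics/scene0.png

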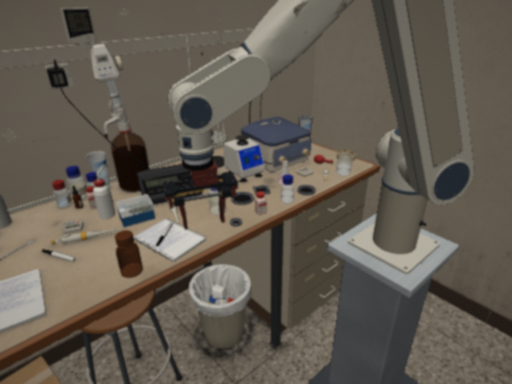

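View pics/side0.png

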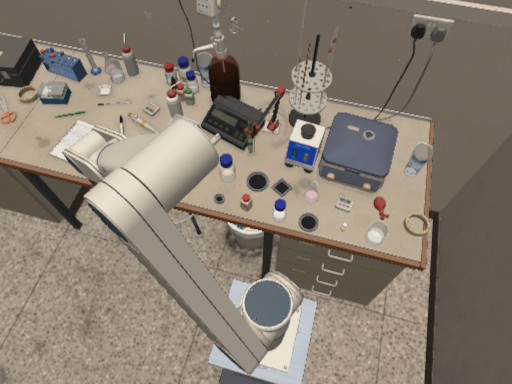

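The scene view shows the whole bench. The side view shows the two working rows at about (200–430, 150–250): blue-capped bottles at (227,165) and (280,210), a red cap at (246,200), and dark dish mats at (257,182), (283,188), (308,222) and (219,198). I'll enlarge that area.

Run:
```python
import cv2,numpy as np
im=cv2.imread("pics/side0.png")[140:255,195:435]
cv2.imwrite("pics/side0c.png",cv2.resize(im,None,fx=3.3,fy=3.3,interpolation=cv2.INTER_CUBIC))
```

```text
(no output)
```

View pics/side0c.png

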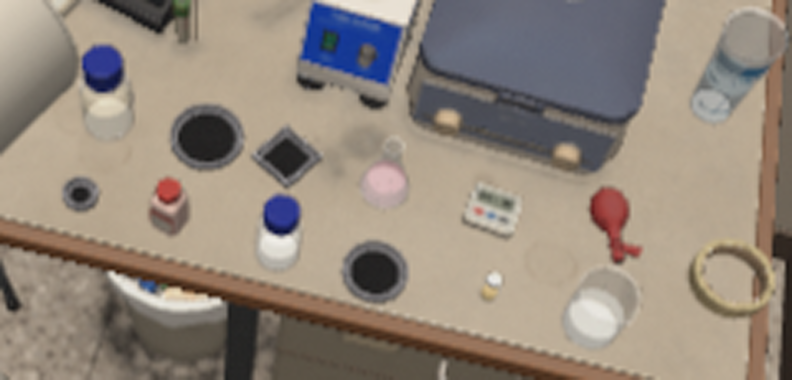

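View pics/wrist0.png

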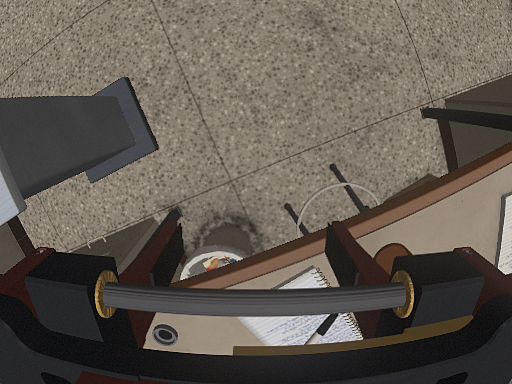

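The enlarged crop, in original side pixels, shows:
- **Blue caps:** one at (226,161) and a smaller one at (280,205).
- **Red-capped pink square bottle:** (246,201).
- **Vial:** (343,226).
- **Round dishes:** (258,181), (308,222) and (219,199).
- **Square dish:** (282,187).
- **Bystanders:** flask at (311,195), beaker at (376,234).

The blue and red caps at far left, around (170–190, 65–100), are the decoys. I'll confirm sizes from depth.

```bash
cat > h.py <<'E'
import cv2,numpy as np
def pts(d):
    v,u=np.mgrid[:384,:512]; z=d["depth"].astype(float)
    P=np.stack([(u-d["cx"])/d["fx"]*z,(v-d["cy"])/d["fy"]*z,z,np.ones_like(z)],-1)
    return (P@d["T"].T)[...,:3]
def ray(d,u,v,h):
    r=d["T"][:3,:3]@np.array([(u-d["cx"])/d["fx"],(v-d["cy"])/d["fy"],1.]); c=d["T"][:3,3]
    return c+r*(h-c[2])/r[2]
def proj(d,p):
    c=np.linalg.inv(d["T"])@np.append(p,1); return c[0]/c[2]*d["fx"]+d["cx"],c[1]/c[2]*d["fy"]+d["cy"]
E
python3 - <<'E'
from h import *
d=dict(np.load("side0.npz"));P=pts(d);im=d["pixels"];hsv=cv2.cvtColor(im,cv2.COLOR_RGB2HSV)
print("table z", np.median(P[205:212,320:330,2]))
R=np.zeros((384,512),bool);R[140:250,195:435]=1
def comps(m,name,h,mn=6):
    n,l,s,c=cv2.connectedComponentsWithStats((m&R).astype(np.uint8))
    for i in range(1,n):
        if s[i,4]<mn: continue
        q=P[l==i]; top=np.percentile(q[:,2],95)
        print(name,c[i].round(1),s[i,4],"top",top.round(1),"ray@h",ray(d,*c[i],h).round(1)[:2],"med",np.median(q,0).round(1))
        if name=="mat":
            cn=max(cv2.findContours((l==i).astype(np.uint8),0,1)[0],key=len)
            w=np.array([ray(d,*p[0],4)[:2] for p in cn],np.float32); print("  minrect",cv2.minAreaRect(w))
H,S,V=[hsv[...,i].astype(int) for i in range(3)]
comps((H>105)&(H<130)&(S>130)&(V>50),"blue",120)
comps(((H<8)|(H>172))&(S>120)&(V>80),"red",80)
comps((V<45),"mat",4,8)
hs=np.where(R&(P[...,2]>12)&(P[...,0]<780),1,0)
n,l,s,c=cv2.connectedComponentsWithStats(hs.astype(np.uint8))
for i in range(1,n):
    if s[i,4]<5: continue
    q=P[l==i];top=np.percentile(q[:,2],98);t=q[q[:,2]>top-8]
    print("obj",c[i].round(),s[i,4],"top",top.round(1),"topc",((t.max(0)+t.min(0))/2).round(1)[:2],"ext",np.ptp(t,0).round(1)[:2])
E
```

```text
table z 0.24926856210026926
blue [300.7 152.4] 421 top 140.2 ray@h [690.1  27. ] med [701.5  27.8 109.1]
blue [225.4 160.2] 121 top 143.6 ray@h [572.  311.7] med [560.6 307.8 137.7]
blue [279.6 204.8] 89 top 116.8 ray@h [432.1  53.2] med [435.9  53.7 111.8]
red [245.7 197.2] 39 top 91.3 ray@h [450.7 192.6] med [447.3 191.   85.1]
red [380. 206.] 151 top 48.2 ray@h [ 551.7 -320.6] med [ 581.6 -329.9   37.1]
mat [237.1 144.3] 49 top 36.1 ray@h [742.8 318.2] med [730.9 310.6  18.8]
  minrect ((756.3785400390625, 326.2257385253906), (97.12529754638672, 42.352291107177734), 74.00009155273438)
mat [288.6 165.1] 9 top 12.7 ray@h [694.6  69.7] med [692.3  67.7   7.3]
  minrect ((694.3065795898438, 70.15381622314453), (23.71246910095215, 6.573368549346924), 83.1825180053711)
mat [307.2 170.6] 8 top 10.0 ray@h [688.1 -14.6] med [686.  -13.5   6.9]
  minrect ((689.0193481445312, -15.494807243347168), (5.147773742675781, 21.254915237426758), 15.372788429260254)
mat [257.  181.4] 171 top 11.8 ray@h [578.1 180.3] med [577.7 180.1   4.7]
  minrect ((578.4173583984375, 180.01812744140625), (61.49333
[... 1848 characters left out ...]
 188.] 5 top 16.9 topc [578.7  36.4] ext [17.2 10.1]
obj [258. 189.] 5 top 1306.8 topc [-258.6  -38.1] ext [0. 0.]
obj [276. 190.] 5 top 16.6 topc [552.4  89.5] ext [10.2 14.2]
obj [246. 202.] 149 top 91.3 topc [103.7  82.7] ext [724.6 241.6]
obj [344. 202.] 183 top 22.4 topc [ 567.4 -191.5] ext [62.1 66.4]
obj [378. 224.] 619 top 93.7 topc [ 113.4 -199.8] ext [743.9 323.3]
obj [279. 210.] 274 top 118.1 topc [102.9  17.2] ext [723.  110.7]
obj [417. 223.] 238 top 31.6 topc [ 170.  -282.8] ext [857.2 489.4]
obj [300. 218.] 5 top 17.5 topc [450.9 -30.5] ext [16.1  2.9]
obj [344. 226.] 38 top 50.6 topc [ 456.8 -204. ] ext [17.7 12.7]
obj [313. 228.] 5 top 1306.6 topc [-258.6  -38.1] ext [0. 0.]
```

Heights match the listing: caps at 141 and 115 mm, red cap at 88 mm and vial at 50 mm. So the front-area items are the ones meant. Next I move the wrist camera over the rows for a precise look.

Emit:
step_arm([
  [1,0,0,-0.7,0,0,-0.83],
  [1,0,0,-0.7,0,0,-0.83],
  [1,0,0,-0.7,0,0,-0.83],
  [1,0,0,-0.7,0,0,-0.83],
  [1,-0.5,-0.6,0,0,0,0],
  [1,-0.5,-0.6,0,0,0,0],
  [1,-0.5,-0.6,0,0,0,0],
  [1,-0.5,-0.6,0,0,0,0],
  [1,-0.5,-0.6,0,0,0,0],
  [1,-0.5,-0.6,0,0,0,0],
  [1,-0.5,-0.6,0,0,0,0],
  [1,-0.5,-0.6,0,0,0,0],
  [1,-0.5,-0.6,0,0,0,0],
  [1,-0.5,-0.6,0,0,0,0],
  [1,-0.5,-0.6,0,0,0,0],
  [1,-0.5,-0.6,0,0,0,0],
  [1,0,0,0,0,0,0],
  [1,0,0,0,0,0,0],
])

```text
t: 2.4
ee_pos: [541.9, 216.6, 362.4]
orientation: [0.0, -3.141, -0.0]
ft_force: [-0.9, -0.1, -0.4]
width: 87.8
grasp_force: 0.0
```

```bash
cat >> h.py <<'E'
from scipy.spatial.transform import Rotation as Ro
def wsnap(name):
    from workcell import get_obs, vision
    o=get_obs();d=vision.get_image("wrist")
    T=np.eye(4);T[:3,:3]=Ro.from_rotvec(o["orientation"]).as_matrix();T[:3,3]=o["ee_pos"]
    d["Tw"]=T@d["T_tool_cam"]; np.savez(name+".npz",**d); cv2.imwrite(f"pics/{name}.png",d["pixels"][:,:,::-1])
    return d
def wdir(d,u,v):
    x=(np.asarray(u,float)-d["cx"])/d["fx"];y=(np.asarray(v,float)-d["cy"])/d["fy"];r=np.hypot(x,y)+1e-9
    return np.stack([x/r*np.sin(r),y/r*np.sin(r),np.cos(r)],-1)
def wray(d,u,v,h):
    r=wdir(d,u,v)@d["Tw"][:3,:3].T;c=d["Tw"][:3,3]
    return c+r*((h-c[2])/r[...,2])[...,None]
def wpts(d):
    v,u=np.mgrid[:384,:512];w=wdir(d,u,v)
    return (w/w[...,2:]*d["depth"][...,None].astype(float))@d["Tw"][:3,:3].T+d["Tw"][:3,3]
def yaw(o):
    M=Ro.from_rotvec(o["orientation"]).as_matrix();return np.arctan2(M[1,0],M[0,0])
E
python3 -c "
from h import *
d=wsnap('w1');P=wpts(d)
for u,v in [(100,100),(250,100),(400,100),(250,180)]:print(u,v,P[v,u].round(1),wray(d,u,v,0).round(1))
"
```

```text
100 100 [439.7 -72.6   6.1] [439.4 -76.    0. ]
250 100 [456.3 211.   64.3] [455.  210.1   0. ]
400 100 [441.5 485.4  13.4] [440.9 492.4   0. ]
250 180 [598.3 209.9   2.8] [599.  209.9   0. ]
```

View pics/w1.png

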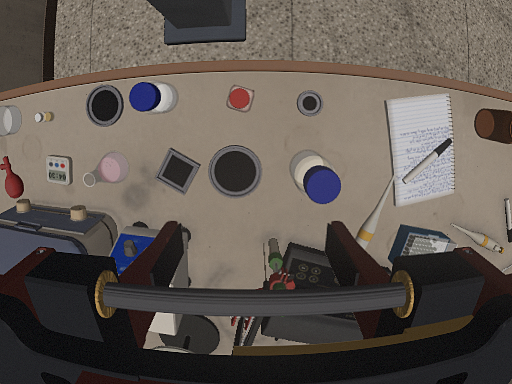

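The wrist view shows both rows clearly:
- **Dishes:** middle (105,105), square (178,170), big (235,170), small (310,102).
- **Bottles:** middle cap (145,97), square bottle cap (239,98), big cap (322,185), vial (42,117).
- **Bystanders:** flask (110,168), beaker (8,120).

The brown look-alike is at (495,125), far off.

```bash
cat >> h.py <<'E'
def circ(q):
    # centre by algebraic circle fit of hull points
    hl=cv2.convexHull(q.astype(np.float32))[:,0]; (c,r)=cv2.minEnclosingCircle(hl); return np.round(c,1),round(r,1)
def blob(d,P,m,box):
    R=np.zeros(m.shape,np.uint8);u0,v0,u1,v1=box;R[v0:v1,u0:u1]=m[v0:v1,u0:u1]
    n,l,s,c=cv2.connectedComponentsWithStats(R);i=1+s[1:,4].argmax();return l==i
def cont(d,b,h):
    cn=max(cv2.findContours(b.astype(np.uint8),0,cv2.CHAIN_APPROX_NONE)[0],key=len)[:,0]
    return wray(d,cn[:,0],cn[:,1],h)[:,:2].astype(np.float32)
E
python3 - <<'E'
from h import *
d=dict(np.load("w1.npz"));P=wpts(d);hsv=cv2.cvtColor(d["pixels"],cv2.COLOR_RGB2HSV);H,S,V=[hsv[...,i].astype(int) for i in range(3)]
for n,b in dict(big=(205,140,265,200),mid=(84,83,126,128),small=(295,90,326,116),sq=(155,147,203,195)).items():
    m=blob(d,P,V<60,b);w=cont(d,m,4);print(n,"mat",circ(w),cv2.minAreaRect(w))
blue=(H>110)&(H<128)&(S>150)
for n,b,h in [("big",(295,155,350,215),139),("mid",(125,75,170,115),113)]:
    m=blob(d,P,blue,b);q=P[m];q=q[q[:,2]>h-5];print(n,len(q),np.median(q[:,2]).round(1),circ(q[:,:2]),q[:,:2].mean(0).round(1))
red=((H<8)|(H>172))&(S>120)
m=blob(d,P,red,(222,82,258,114));q=P[m];q=q[q[:,2]>80];print("sqcap",np.median(q[:,2]),circ(q[:,:2]),q[:,:2].mean(0))
Z=P[...,2]
m=blob(d,P,(Z>20),(218,78,262,118));q=P[m];q=q[(q[:,2]>35)&(q[:,2]<70)];print("sqbody",np.percentile(q[:,2],[5,50,95]).round(),cv2.minAreaRect(q[:,:2].astype(np.float32)))
m=blob(d,P,(Z>8),(30,105,56,130));q=P[m];print("vial",q[:,2].max(),q.mean(0),circ(q[q[:,2]>40][:,:2]))
m=blob(d,P,(Z>4),(80,145,135,195));q=P[m];print("flask",circ(q[q[:,2]<40][:,:2]))
m=blob(d,P,(Z>4),(0,100,25,140));q=P[m];print("beaker",circ(q[:,:2]))
c=np.array([600,0]); 
cv2.imwrite("pics/w1c.png",cv2.resize(d["pixels"][60:215,0:360,::-1],None,fx=2.2,fy=2.2,interpolation=2))
E
```

```text
big mat (array([581.6, 182.3]), 37.3) ((581.4368896484375, 182.43997192382812), (73.16104125976562, 72.78797912597656), 44.33213806152344)
mid mat (array([450.4, -64.9]), 29.6) ((450.0662536621094, -64.74141693115234), (55.90201950073242, 57.64485168457031), 87.02784729003906)
small mat (array([458.2, 313.7]), 12.3) ((457.6647644042969, 313.1200256347656), (23.128599166870117, 21.442256927490234), 1.0436103343963623)
sq mat (array([579.8,  75.6]), 30.4) ((580.1834716796875, 76.01041412353516), (45.004364013671875, 45.117454528808594), 59.69187927246094)
big 32 139.5 (array([584.6, 321.7]), 16.4) [587.3 325.3]
mid 618 113.1 (array([452.6, 127.4]), 90.4) [445.9  59.2]
sqcap 85.73873585141237 (array([453.5, 195. ]), 14.7) [453.63703667 195.15215112]
sqbody [58. 63. 66.] ((453.6367492675781, 195.23733520507812), (39.36268615722656, 38.21701431274414), 71.2153549194336)
vial 524.8001398848285 [ 457.8805181  -193.19173276   35.98618799] (array([463.1,   4.3]), 212.5)
flask (array([568.9, -50.7]), 32.3)
beaker (array([459. , -52.3]), 269.2)
```

View pics/w1c.png

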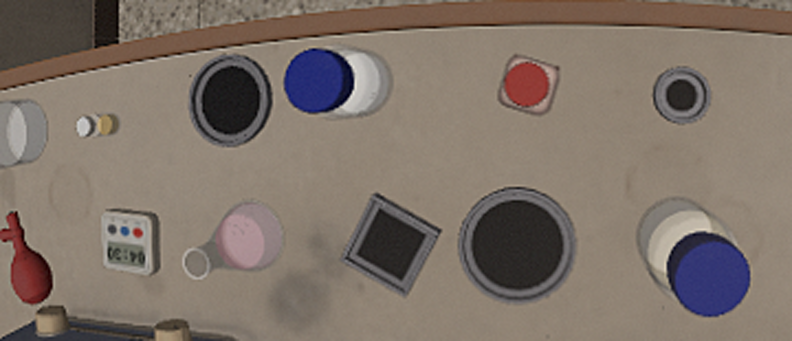

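The enlarged crop confirms the choices. Big blue cap is at w1 (322,185), middle blue cap (145,97), red-capped square-bodied bottle (239,98) turned about 71°, and vial (42,117). The square dish is turned about 60°. I'll do the square bottle first, while the space round its dish is free.

Emit:
step_arm([
  [1,0.44,-0.11,0.5,0,0,0],
  [1,0.44,-0.11,0.5,0,0,0],
  [1,0.44,-0.11,0.5,0,0,0],
  [1,0.44,-0.11,0.5,0,0,0],
  [1,0,0,0.56,0,0,0.685],
  [1,0,0,0.56,0,0,0.685],
  [1,0,0,0.56,0,0,0.685],
  [1,0,0,0.56,0,0,0.685],
  [1,0,0,0,0,0,0],
  [1,0,0,0,0,0,0],
])

```text
t: 3.7
ee_pos: [454.5, 195.0, 151.6]
orientation: [0.509, 3.099, 0.001]
ft_force: [-0.2, 0.8, 0.1]
width: 87.8
grasp_force: 0.0
```

```bash
cat >> h.py <<'E'
def to(o,x,y,z):
    "tool-frame shift in units of 50 mm"
    M=Ro.from_rotvec(o["orientation"]).as_matrix();return (M.T@(np.array([x,y,z])-o["ee_pos"])/50).round(2)
E
python3 - <<'E'
from h import *
from workcell import get_obs
o=get_obs();print(o["ee_pos"].round(1),np.degrees(yaw(o)))
d=wsnap("w2");P=wpts(d);hsv=cv2.cvtColor(d["pixels"],cv2.COLOR_RGB2HSV);H,S,V=[hsv[...,i].astype(int) for i in range(3)]
Z=P[...,2]; near=np.hypot(P[...,0]-453.6,P[...,1]-195)<40
for lo,hi in [(35,70),(55,70),(78,95)]:
    q=P[near&(Z>lo)&(Z<hi)];print(lo,hi,len(q),cv2.minAreaRect(q[:,:2].astype(np.float32)),q.mean(0).round(1))
E
```

```text
[454.5 195.  151.6] 161.3412774429136
35 70 831 ((452.4846496582031, 194.79299926757812), (38.051815032958984, 36.691932678222656), 73.71224212646484) [442.3 199.   58.8]
55 70 649 ((452.71002197265625, 194.67808532714844), (37.91963577270508, 36.52313995361328), 73.06101989746094) [444.1 198.6  62.5]
78 95 1043 ((452.7484436035156, 194.76788330078125), (29.67270278930664, 28.646047592163086), 69.31141662597656) [451.9 195.1  85.5]
```

View pics/w2.png

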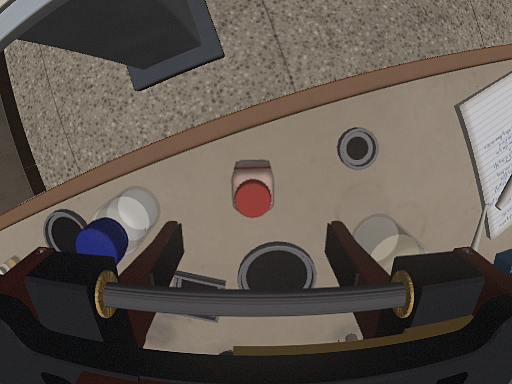

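The bottle stands square between the fingers (252,190), its sides parallel to them. I'll go down and grip.

Emit:
step_arm([
  [1,0.03,0,0.52,0,0,-0.2],
  [1,0,0,0.52,0,0,0],
  [1,0,0,0.52,0,0,0],
  [1,0,0,0.52,0,0,0],
  [1,0,0,0.35,0,0,0],
  [1,0,0,0.18,0,0,0],
  [1,0,0,0,0,0,0],
  [-1,0,0,0,0,0,0],
  [-1,0,0,0,0,0,0],
  [-1,0,0,0,0,0,0],
  [-1,0,0,0,0,0,0],
  [-1,0,0,0,0,0,0],
  [-1,0,0,0,0,0,0],
  [-1,0,0,0,0,0,0],
  [-1,0,0,0,0,0,0],
])

```text
t: 5.62
ee_pos: [452.9, 194.8, 20.2]
orientation: [-0.476, -3.105, 0.0]
ft_force: [-0.9, -0.4, 0.7]
width: 37.8
grasp_force: 30.0
```

Emit:
step_arm([
  [-1,0,0,-0.25,0,0,0],
  [-1,0,0,-0.25,0,0,0.47],
  [-1,0,0,-0.25,0,0,0.47],
  [-1,0,0,-0.25,0,0,0.47],
  [-1,0,0,0,0,0,0.47],
  [-1,-0.2,-0.05,0,0,0,0],
  [-1,-0.45,-0.1,0,0,0,0],
  [-1,-0.5,-0.11,0,0,0,0],
  [-1,-0.5,-0.11,0,0,0,0],
  [-1,-0.5,-0.11,0,0,0,0],
  [-1,-0.5,-0.11,0,0,0,0],
  [-1,-0.45,-0.1,0,0,0,0],
  [-1,-0.2,-0.05,0,0,0,0],
  [-1,-0.09,-0.03,0,0,0,0],
  [-1,0,0,0,0,0,0],
  [-1,0,0,0,0,0,0],
])

```text
t: 7.62
ee_pos: [579.1, 76.4, 70.1]
orientation: [-0.821, -3.032, 0.0]
ft_force: [-0.3, -0.4, -0.2]
width: 37.9
grasp_force: 30.0
```

Run:
```python
from h import *
from workcell import get_obs
o=get_obs();print(o["width"],o["ee_pos"].round(1),np.degrees(yaw(o)),to(o,580,75.8,25))
d=wsnap("w3");P=wpts(d)
V=d["pixels"].max(-1);m=(V<60)&(P[...,2]<16)&(np.hypot(P[...,0]-580,P[...,1]-76)<36)
q=P[m];print(len(q),cv2.minAreaRect(q[:,:2].astype(np.float32)))
q=P[(P[...,2]>8)&(P[...,2]<16)&(np.hypot(P[...,0]-580,P[...,1]-76)<50)];print(len(q),cv2.minAreaRect(q[:,:2].astype(np.float32)))
cv2.imwrite("pics/w3.png",d["pixels"][:,:,::-1])
```

```text
37.881120091045545 [579.1  76.4  70.1] 149.67998030052166 [-0.02 -0.    0.9 ]
1346 ((572.7040405273438, 80.59683227539062), (56.10624313354492, 46.85912322998047), 58.75307083129883)
1042 ((571.8325805664062, 80.97267150878906), (63.943016052246094, 45.29044723510742), 59.083805084228516)
```

View pics/w3.png

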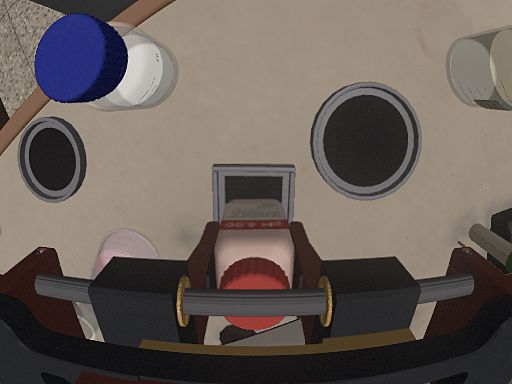

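The dish is square to the fingers and centred on them (254,190). I'll lower the bottle.

Emit:
step_arm([
  [-1,-0.02,0,0.3,0,0,0],
  [-1,0,0,0.3,0,0,0],
  [-1,0,0,0.2,0,0,0],
  [-1,0,0,0.07,0,0,0],
  [-1,0,0,0.03,0,0,0],
  [-1,0,0,0,0,0,0],
  [-1,0,0,0,0,0,0],
])

```text
t: 8.55
ee_pos: [580.9, 75.4, 25.6]
orientation: [0.822, 3.031, 0.0]
ft_force: [0.1, -0.0, -0.7]
width: 38.1
grasp_force: 30.0
```

Emit:
step_arm([
  [-1,0,0,0.02,0,0,0],
  [-1,0,0,0.02,0,0,0],
  [-1,0,0,0,0,0,0],
])

```text
t: 8.93
ee_pos: [580.8, 75.4, 24.2]
orientation: [0.822, 3.031, 0.0]
ft_force: [-2.3, -1.2, 8.5]
width: 38.0
grasp_force: 30.0
```

Emit:
step_arm([
  [1,0,0,0,0,0,0],
  [1,0,0,0,0,0,0],
  [1,0,0,0,0,0,0],
  [1,0,0,0,0,0,0],
  [1,0,0,0,0,0,0],
  [1,0,0,-0.3,0,0,0],
  [1,0,0,-0.8,0,0,0],
  [1,0,0,-0.9,0,0,0],
  [1,0,0,-0.9,0,0,0],
  [1,0,0,-0.9,0,0,0],
  [1,0.34,0.55,0,0,0,0],
  [1,0.34,0.55,0,0,0,0],
  [1,0.34,0.55,0,0,0,0],
  [1,0.34,0.55,0,0,0,0],
  [1,0.34,0.55,0,0,0,0],
  [1,0.34,0.55,0,0,0,0],
  [1,0.34,0.55,0,0,0,0],
  [1,0,0,0,0,0,0],
  [1,0,0,0,0,0,0],
])

```text
t: 11.3
ee_pos: [575.0, 301.1, 213.6]
orientation: [0.822, 3.032, -0.0]
ft_force: [0.4, -0.3, 0.1]
width: 88.0
grasp_force: 0.0
```

Run:
```python
from h import *
from workcell import get_obs
o=get_obs();print(o["width"],o["ee_pos"].round(1),np.degrees(yaw(o)))
d=wsnap("w4");P=wpts(d);hsv=cv2.cvtColor(d["pixels"],cv2.COLOR_RGB2HSV);H,S,V=[hsv[...,i].astype(int) for i in range(3)]
Z=P[...,2]
blue=(H>105)&(H<130)&(S>120)
q=P[blue&(Z>130)&(Z<146)&(P[...,1]>230)];print(len(q),q.mean(0),circ(q[:,:2]))
q=P[blue&(Z>90)&(Z<146)&(P[...,1]>230)];print(len(q),q.mean(0),circ(q[:,:2]))
q=P[(Z>82)&(Z<89)&(np.hypot(P[...,0]-579.8,P[...,1]-76)<40)];print("sq in dish",len(q),q.mean(0) if len(q) else 0)
```

```text
87.97342285842436 [575.  301.1 213.6] 149.66109953685296
2551 [571.70705851 312.62307438 139.55854612] (array([572.3, 312.2]), 24.8)
2579 [571.53064213 312.73726877 139.34269814] (array([572.3, 312.2]), 24.8)
sq in dish 0 0
```

View pics/w4.png

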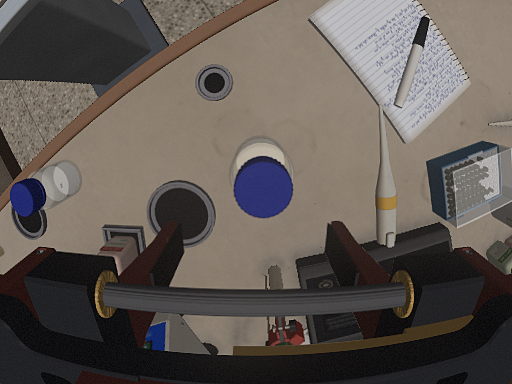

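The big cap is at (263,187), between the fingers. The square bottle stands in its dish at (122,245). Before going down I'll check that nothing tall stands in the gripper body's way.

Run:
```python
from h import *
S=dict(np.load("side0.npz"))
for d,P in [(0,wpts(dict(np.load("w1.npz")))),(1,pts(S))]:
  for x0 in range(600,721,20):
    r=[]
    for y0 in range(200,420,40):
        q=P[(P[...,0]>x0)&(P[...,0]<x0+20)&(P[...,1]>y0)&(P[...,1]<y0+40)&(P[...,2]<330)]
        r.append(int(np.percentile(q[:,2],98)) if len(q) else -1)
    print(x0,r)
```

```text
600 [13, 2, 2, -1, 2, 2]
620 [12, 2, 2, 2, 2, 2]
640 [2, 2, 2, 1, 2, 2]
660 [1, 2, 2, 2, 2, 25]
680 [1, 165, 2, 2, 1, 31]
700 [166, 179, 2, 2, -1, 31]
720 [152, 98, 43, 36, -1, 30]
600 [14, 6, 3, -663, 5, -838]
620 [8, 5, 6, -737, 4, -831]
640 [7, 6, 6, -832, 4, -832]
660 [4, 5, 6, 1, 7, -837]
680 [5, 168, 5, 6, 7, -840]
700 [194, 224, 32, 6, 8, 30]
720 [189, 187, 47, 41, 6, 34]
```

Emit:
step_arm([
  [1,0.16,0.16,0.3,0,0,0],
  [1,0,0,0.6,0,0,0],
  [1,0,0,0.6,0,0,0],
  [1,0,0,0.5,0,0,0],
  [1,0,0,0.25,0,0,0],
  [1,0,0,0.1,0,0,0],
  [1,0,0,0,0,0,0],
  [-1,0,0,0,0,0,0],
  [-1,0,0,0,0,0,0],
  [-1,0,0,0,0,0,0],
  [-1,0,0,0,0,0,0],
  [-1,0,0,0,0,0,0],
  [-1,0,0,0,0,0,0],
  [-1,0,0,0,0,0,0],
])

```text
t: 13.1
ee_pos: [572.3, 312.6, 95.8]
orientation: [0.823, 3.032, -0.0]
ft_force: [-0.3, -0.7, 2.0]
width: 48.5
grasp_force: 30.0
```

Emit:
step_arm([
  [-1,0,0,-0.1,0,0,0],
  [-1,0,0,-0.25,0,0,0],
  [-1,0,0,-0.25,0,0,0],
  [-1,0,0,-0.2,0,0,0],
  [-1,-0.07,-0.1,0,0,0,0],
  [-1,-0.17,-0.25,0,0,0,0],
  [-1,-0.25,-0.37,0,0,0,0],
  [-1,-0.25,-0.37,0,0,0,0],
  [-1,-0.25,-0.37,0,0,0,0],
  [-1,-0.24,-0.34,0,0,0,0],
  [-1,-0.17,-0.25,0,0,0,0],
  [-1,-0.07,-0.1,0,0,0,0],
  [-1,0,0,0,0,0,0],
  [-1,0,0,0.15,0,0,0],
  [-1,0,0,0.25,0,0,0],
  [-1,0,0,0.2,0,0,0],
  [-1,0,0,0.07,0,0,0],
  [-1,0,0,0,0,0,0],
  [-1,0,0,0,0,0,0],
])

```text
t: 15.48
ee_pos: [581.7, 182.8, 102.5]
orientation: [0.822, 3.032, 0.0]
ft_force: [0.2, 0.7, -2.8]
width: 48.1
grasp_force: 30.0
```

Run:
```python
from h import *
d=wsnap("w5");P=wpts(d);V=d["pixels"].max(-1)
r=np.hypot(P[...,0]-581,P[...,1]-182)
q=P[(r<58)&(P[...,2]>7)&(P[...,2]<17)&((P[...,0]-581)*-.863+(P[...,1]-182)*.5045>0)][:,:2]
c=(q@np.array([.5045,.863]));print(len(q),"lat centre",(c.max()+c.min())/2,"front",(q@np.array([-.863,.5045])).max()-48)
print("want",581.5*.5045+182.4*.863, -.863*581.5+.5045*182.4)
```

```text
868 lat centre 450.8974832229646 front -409.73629024757435
want 450.77795 -409.8137
```

View pics/w5.png

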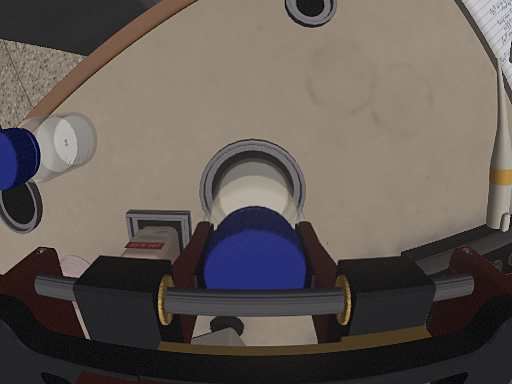

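The bottle is centred over its dish (252,190). I'll lower the last 3 mm.

Emit:
step_arm([
  [-1,0,0,0.03,0,0,0],
  [-1,0,0,0.025,0,0,0],
  [-1,0,0,0,0,0,0],
  [-1,0,0,0,0,0,0],
])

```text
t: 16.02
ee_pos: [581.6, 182.7, 99.8]
orientation: [0.822, 3.032, 0.0]
ft_force: [-0.6, -1.2, 2.3]
width: 48.5
grasp_force: 30.0
```

Emit:
step_arm([
  [-1,0,0,0.01,0,0,0],
  [1,0,0,0,0,0,0],
  [1,0,0,0,0,0,0],
  [1,0,0,0,0,0,0],
  [1,0,0,0,0,0,0],
  [1,0,0,0,0,0,0],
  [1,0,0,-0.4,0,0,0],
  [1,0,0,-0.7,0,0,0],
  [1,0,0,-0.7,0,0,0],
  [1,0,0,-0.6,0,0,0],
  [1,0.16,-0.5,0,0,0,0],
  [1,0.16,-0.5,0,0,0,0],
  [1,0.16,-0.5,0,0,0,0],
  [1,0.16,-0.5,0,0,0,0],
  [1,0.16,-0.5,0,0,0,0],
  [1,0.16,-0.5,0,0,0,0],
  [1,0.13,-0.5,0,0,0,0],
  [1,0,0,0,0,0,0],
  [1,0,0,0,0,0,0],
])

```text
t: 18.4
ee_pos: [447.0, 59.6, 219.9]
orientation: [0.822, 3.03, 0.002]
ft_force: [1.0, -0.6, -1.0]
width: 88.0
grasp_force: 0.0
```

Run:
```python
from h import *
from workcell import get_obs
o=get_obs();print(o["width"],o["ee_pos"].round(1),np.degrees(yaw(o)))
d=wsnap("w6");P=wpts(d);hsv=cv2.cvtColor(d["pixels"],cv2.COLOR_RGB2HSV);H,S,V=[hsv[...,i].astype(int) for i in range(3)]
Z=P[...,2];blue=(H>105)&(H<130)&(S>120)
q=P[blue&(Z>106)&(Z<120)&(P[...,0]<500)];c=circ(q[:,:2]);print(len(q),q.mean(0),c,"move",to(o,*c[0],80))
m=(V<60)&(Z<10)&(np.hypot(P[...,0]-450,P[...,1]+65)<45);q=P[m];print("dish",len(q),circ(q[:,:2]))
```

```text
88.03695589355127 [447.   59.6 219.9] 149.6273099120067
1460 [444.65582896  57.03475026 113.36712836] (array([445. ,  56.7]), 20.9) move [ 0.01 -0.07  2.8 ]
dish 1229 (array([449.8, -62.8]), 38.5)
```

View pics/w6.png

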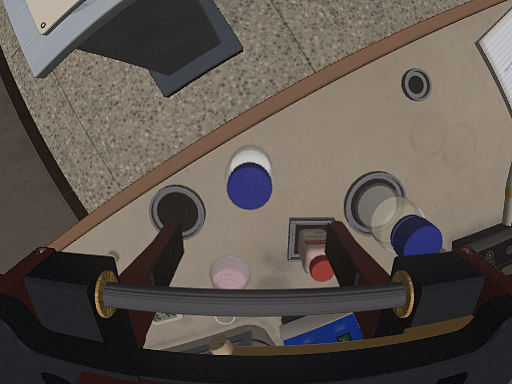

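The middle cap is at (249,187), and the big and square bottles stand in their dishes. I'll grip the middle bottle.

Emit:
step_arm([
  [1,0.01,-0.07,0.5,0,0,0],
  [1,0,0,0.7,0,0,0],
  [1,0,0,0.7,0,0,0],
  [1,0,0,0.5,0,0,0],
  [1,0,0,0.3,0,0,0],
  [1,0,0,0.1,0,0,0],
  [1,0,0,0,0,0,0],
  [-1,0,0,0,0,0,0],
  [-1,0,0,0,0,0,0],
  [-1,0,0,0,0,0,0],
  [-1,0,0,0,0,0,0],
  [-1,0,0,0,0,0,0],
  [-1,0,0,0,0,0,0],
  [-1,0,0,0,0,0,0],
  [-1,0,0,0,0,0,0],
])

```text
t: 20.32
ee_pos: [443.8, 56.5, 79.0]
orientation: [0.822, 3.032, -0.0]
ft_force: [-0.7, -0.6, 1.7]
width: 41.1
grasp_force: 30.0
```

Emit:
step_arm([
  [-1,0,0,-0.1,0,0,0],
  [-1,0,0,-0.25,0,0,0],
  [-1,0,0,-0.25,0,0,0],
  [-1,0,0,-0.2,0,0,0],
  [-1,-0.07,-0.1,0,0,0,0],
  [-1,-0.17,-0.25,0,0,0,0],
  [-1,-0.22,-0.33,0,0,0,0],
  [-1,-0.22,-0.34,0,0,0,0],
  [-1,-0.22,-0.34,0,0,0,0],
  [-1,-0.21,-0.33,0,0,0,0],
  [-1,-0.15,-0.24,0,0,0,0],
  [-1,-0.07,-0.1,0,0,0,0],
  [-1,0,0,0,0,0,0],
  [-1,0,0,0.15,0,0,0],
  [-1,0,0,0.25,0,0,0],
  [-1,0,0,0.2,0,0,0],
  [-1,0,0,0.06,0,0,0],
  [-1,0,0,0,0,0,0],
  [-1,0,0,0,0,0,0],
])

```text
t: 22.7
ee_pos: [450.1, -64.7, 86.1]
orientation: [0.822, 3.032, 0.0]
ft_force: [-0.4, 0.1, -1.6]
width: 41.7
grasp_force: 30.0
```

Run:
```python
from h import *
from workcell import get_obs
o=get_obs();M=Ro.from_rotvec(o["orientation"]).as_matrix();ax,ay=M[:2,0],M[:2,1]
d=wsnap("w7");P=wpts(d);rel=P[...,:2]-o["ee_pos"][:2];a,b=rel@ax,rel@ay
m=(np.hypot(a,b)<52)&(P[...,2]>7)&(P[...,2]<17)&(a>0)
print(m.sum(),"lat",(b[m].max()+b[m].min())/2,"fwd",a[m].max()-40)
```

```text
809 lat 0.2337431312933802 fwd -0.34369897158339313
```

View pics/w7.png

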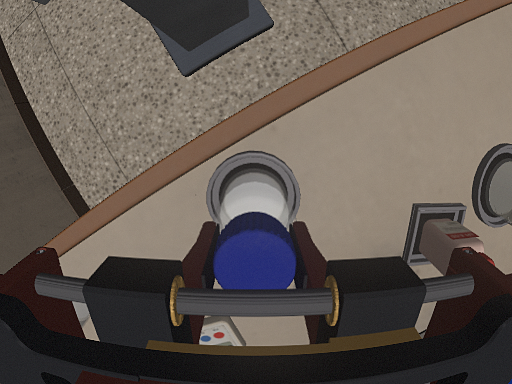

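The middle bottle is centred in its dish (253,195). I'll lower it.

Emit:
step_arm([
  [-1,0,0,0.035,0,0,0],
  [-1,0,0,0.03,0,0,0],
  [-1,0,0,0,0,0,0],
  [-1,0,0,0,0,0,0],
])

```text
t: 23.25
ee_pos: [450.0, -64.8, 82.9]
orientation: [0.822, 3.032, 0.0]
ft_force: [-1.5, -0.5, 3.9]
width: 41.7
grasp_force: 30.0
```

Emit:
step_arm([
  [1,0,0,0,0,0,0],
  [1,0,0,0,0,0,0],
  [1,0,0,0,0,0,0],
  [1,0,0,0,0,0,0],
  [1,0,0,0,0,0,0],
  [1,0,0,-0.5,0,0,0],
  [1,0,0,-0.9,0,0,0],
  [1,0,0,-0.9,0,0,0],
  [1,-0.286,-0.426,0,0,0,0],
  [1,-0.286,-0.426,0,0,0,0],
  [1,-0.286,-0.426,0,0,0,0],
  [1,-0.286,-0.426,0,0,0,0],
  [1,-0.286,-0.426,0,0,0,0],
  [1,0,0,0,0,0,0],
])

```text
t: 25.0
ee_pos: [457.8, -193.9, 197.7]
orientation: [0.826, 3.031, -0.0]
ft_force: [-0.4, -0.0, 0.2]
width: 87.8
grasp_force: 0.0
```

Emit:
step_arm([
  [1,0,0,0,0,0,0.87],
  [1,0,0,0,0,0,0.87],
  [1,0,0,0,0,0,0.87],
  [1,0,0,0,0,0,0.87],
  [1,0,0,0,0,0,0.87],
  [1,0,0,0,0,0,0.87],
  [1,0,0,0,0,0,0.87],
  [1,0,0,0,0,0,0.87],
  [1,0,0,0,0,0,0.87],
  [1,0,0,0,0,0,0.87],
  [1,0,0,0,0,0,0],
  [1,0,0,0,0,0,0],
])

```text
t: 26.5
ee_pos: [457.6, -192.2, 197.6]
orientation: [-2.222, -2.221, 0.0]
ft_force: [0.5, -0.5, 1.1]
width: 88.0
grasp_force: 0.0
```

Run:
```python
from h import *
from workcell import get_obs
o=get_obs();print(o["width"],o["ee_pos"].round(1),np.degrees(yaw(o)),o["qpos"].round(2))
d=wsnap("w8");P=wpts(d);Z=P[...,2]
near=(np.hypot(P[...,0]-458,P[...,1]+196)<45)
for lo,hi in [(10,60),(38,60)]:
    q=P[near&(Z>lo)&(Z<hi)];print(len(q),q.mean(0) if len(q) else 0,circ(q[:,:2]) if len(q) else 0)
```

```text
88.01308275217868 [ 457.6 -192.2  197.6] 89.96836856496407 [-0.42  0.27  1.93  0.    0.94 -0.42]
354 [ 457.29975803 -198.75740129   39.69260812] (array([ 457.3, -201. ]), 10.3)
222 [ 456.81192074 -201.03014045   47.07321031] (array([ 456.9, -201.7]), 9.2)
```

View pics/w8.png

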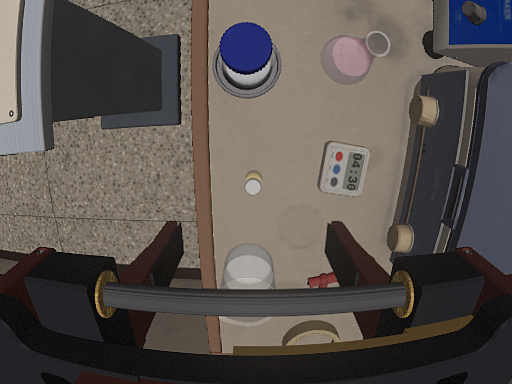

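The vial is at (252,183), the middle bottle stands in its dish at (247,60), and the beaker and timer are clear of the fingers. I'll go down and grip the vial.

Emit:
step_arm([
  [1,-0.18,0,0.4,0,0,0],
  [1,0,0,0.8,0,0,0],
  [1,0,0,0.8,0,0,0],
  [1,0,0,0.7,0,0,0],
  [1,0,0,0.5,0,0,0],
  [1,0,0,0.3,0,0,0],
  [1,0,0,0.13,0,0,0],
  [1,0,0,0,0,0,0],
  [1,0,0,0,0,0,0],
])

```text
t: 27.68
ee_pos: [458.3, -202.0, 17.0]
orientation: [2.224, 2.217, 0.001]
ft_force: [-0.5, 0.5, -0.1]
width: 87.8
grasp_force: 0.0
```

Emit:
step_arm([
  [0,0,0,0,0,0,0],
  [0,0,0,0,0,0,0],
  [-0.5,0,0,0,0,0,0],
  [-0.5,0,0,0,0,0,0],
  [-1,0,0,0,0,0,0],
  [-1,0,0,0,0,0,0],
  [-1,0,0,0,0,0,0],
  [-1,0,0,0,0,0,0],
  [-1,0,0,0,0,0,0],
])

```text
t: 28.8
ee_pos: [457.7, -201.7, 16.2]
orientation: [-2.225, -2.218, 0.0]
ft_force: [-0.8, 0.0, -0.7]
width: 20.1
grasp_force: 29.9
```

Emit:
step_arm([
  [-1,0,0,-0.15,0,0,0],
  [-1,0,0,-0.5,0,0,0],
  [-1,0,0,-0.8,0,0,0],
  [-1,0,0,-0.8,0,0,0],
  [-1,0,0,-0.6,0,0,0],
  [-1,0,0,-0.15,0,0,0],
  [-1,0.3,0,0,0,0,0],
  [-1,0.6,0,0,0,0,0],
  [-1,0.8,0,0,0,0,0],
  [-1,0.8,0,0,0,0,0],
  [-1,0.8,0,0,0,0,0],
  [-1,0.8,0,0,0,0,0],
  [-1,0.8,0,0,0,0,0],
  [-1,0.8,0,0,0,0,0],
  [-1,0.8,0,0,0,0,0],
  [-1,0.8,0,0,0,0,0],
  [-1,0.8,0,0,0,0,0],
  [-1,0.5,0,0,0,0,0],
  [-1,0.2,0,0,0,0,0],
  [-1,0,0,0,0,0,0],
])

```text
t: 31.3
ee_pos: [458.0, 238.3, 165.1]
orientation: [-2.223, -2.219, 0.003]
ft_force: [0.4, -0.6, -0.3]
width: 19.7
grasp_force: 29.9
```

Run:
```python
from h import *
from workcell import get_obs
o=get_obs();print(o["width"],o["ee_pos"].round(1),np.degrees(yaw(o)))
d=wsnap("w9");P=wpts(d)
m=(d["pixels"].max(-1)<60)&(P[...,2]<12)&(np.hypot(P[...,0]-458,P[...,1]-314)<25);q=P[m];print(len(q),circ(q[:,:2]),q.mean(0))
m=(P[...,2]>7)&(P[...,2]<17)&(np.hypot(P[...,0]-458,P[...,1]-314)<32);q=P[m];print(len(q),circ(q[:,:2]))
print(to(o,458,313.5,45))
```

```text
19.73146563133493 [458.  238.3 165.1] 89.89780907815971
458 (array([458.5, 313.7]), 19.0) [458.31222401 313.48172733   4.68043948]
461 (array([458.4, 313.4]), 23.0)
[1.51 0.   2.4 ]
```

Emit:
step_arm([
  [-1,0.3,0,0,0,0,0],
  [-1,0.5,0,0.3,0,0,0],
  [-1,0.4,0,0.6,0,0,0],
  [-1,0.2,0.01,0.6,0,0,0],
  [-1,0.11,0,0.5,0,0,0],
  [-1,0,0,0.3,0,0,0],
  [-1,0,0,0.1,0,0,0],
  [-1,0,0,0,0,0,0],
  [-1,0,0,0,0,0,0],
])

```text
t: 32.48
ee_pos: [460.3, 313.9, 47.0]
orientation: [2.225, 2.217, 0.002]
ft_force: [-0.5, 0.9, 0.2]
width: 19.9
grasp_force: 29.9
```

Run:
```python
from h import *
from workcell import get_obs
o=get_obs();print(o["ee_pos"].round(1))
d=wsnap("w10")
c=d["pixels"][120:320,150:360,::-1];cv2.imwrite("pics/w10c.png",cv2.resize(c,None,fx=2.8,fy=2.8))
```

```text
[460.3 313.9  47. ]
```

View pics/w10c.png

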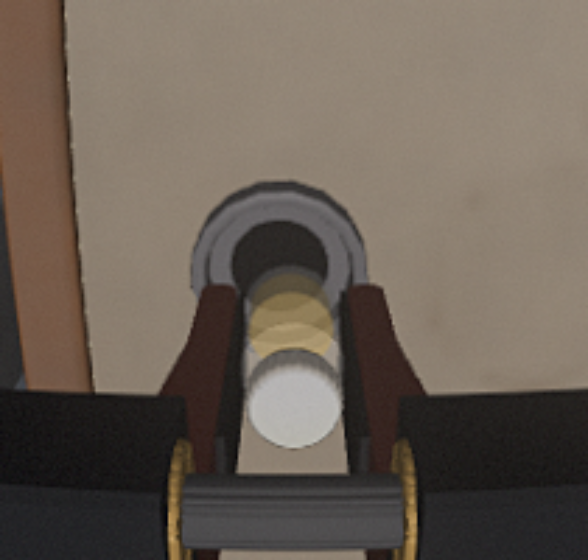

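The vial (crop column 293) is about 2 mm right of the dish centre (column 280). I'll correct that and lower it.

Emit:
step_arm([
  [-1,0,-0.04,0.2,0,0,0],
  [-1,0,0,0.2,0,0,0],
  [-1,0,0,0.08,0,0,0],
  [-1,0,0,0.03,0,0,0],
  [-1,0,0,0,0,0,0],
  [-1,0,0,0,0,0,0],
])

```text
t: 33.28
ee_pos: [457.9, 313.9, 20.9]
orientation: [2.225, 2.218, 0.001]
ft_force: [0.3, 0.1, -0.9]
width: 20.1
grasp_force: 29.9
```

Emit:
step_arm([
  [-1,0,0,0.02,0,0,0],
  [-1,0,0,0,0,0,0],
  [-1,0,0,0,0,0,0],
])

```text
t: 33.65
ee_pos: [457.9, 313.9, 20.0]
orientation: [2.225, 2.218, 0.001]
ft_force: [-0.6, 0.6, 5.3]
width: 19.9
grasp_force: 30.0
```

Emit:
step_arm([
  [-0.4,0,0,0,0,0,0],
  [-0.4,0,0,0,0,0,0],
  [0,0,0,0,0,0,0],
  [0.5,0,0,0,0,0,0],
  [1,0,0,0,0,0,0],
  [1,0,0,0,0,0,0],
  [1,0,0,-0.2,0,0,0],
  [1,0,0,-0.6,0,0,0],
  [1,0,0,-0.9,0,0,0],
  [1,0,0,-0.9,0,0,0],
  [1,0,0,-0.9,0,0,0],
  [1,0,0,-0.9,0,0,0],
  [1,0,0,-0.9,0,0,0],
  [1,-0.8,0,0,0,0,0],
  [1,-0.8,0,0,0,0,0],
  [1,0,0,0,0,0,0],
  [1,0,0,0,0,0,0],
])

```text
t: 35.78
ee_pos: [457.6, 234.1, 285.2]
orientation: [2.225, 2.217, 0.002]
ft_force: [0.7, -0.1, -0.6]
width: 87.6
grasp_force: 0.0
```

Run:
```python
from h import *
from workcell import vision
d=wsnap("w11");P=wpts(d);Z=P[...,2]
d2=vision.get_image("side");Q=pts(d2)
for n,c,h,r in [("big",(581.5,182.4),143,45),("mid",(450,-64.8),117,40),("sq",(580,75.8),90,35),("vial",(458.3,313.6),52,25)]:
  for nm,A in [("wrist",P),("side",Q)]:
    q=A[(np.hypot(A[...,0]-c[0],A[...,1]-c[1])<r)&(np.abs(A[...,2]-h)<5)]
    if len(q)>4: print(n,nm,len(q),"top",np.median(q[:,2]).round(1),"offset",(np.array(circ(q[:,:2])[0])-c).round(1))
cv2.imwrite("pics/fin.png",cv2.resize(np.hstack([d["pixels"][:,:,::-1]]),None,fx=1,fy=1))
s=d2["pixels"][140:255,195:435,::-1];s=cv2.resize(s,(512,245));cv2.imwrite("pics/fin.png",np.vstack([d["pixels"][:300,:,::-1],s]))
```

```text
big wrist 1107 top 143.5 offset [0.5 0.2]
mid side 91 top 117.0 offset [-0.7 -3.2]
sq wrist 93 top 89.5 offset [-3.2 -2.3]
vial wrist 135 top 51.5 offset [0.  0.3]
```

View pics/fin.png

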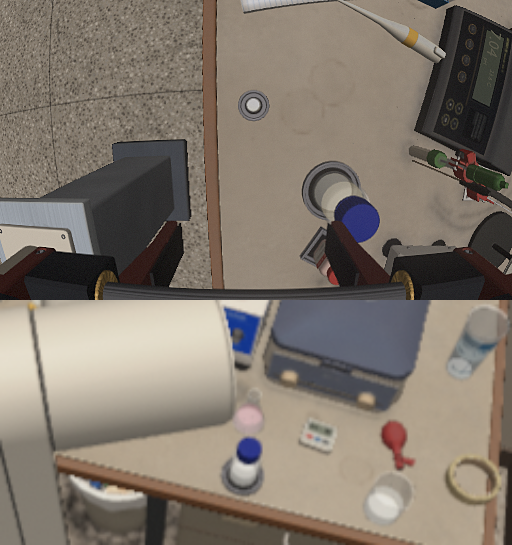

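All four bottles stand upright in their dishes: vial (254,105), big (355,215), square (325,265), and middle (245,465) in the lower panel. The flask and beaker haven't moved, and the gripper is clear, so I'm handing in.

```bash
python3 -c "
from workcell import ctrl
print(ctrl.close_job())"
```

```text
the job is handed in; nothing more can be done
None
```

All four bottles are standing upright and released in their matching dishes, each measured within about 4 mm of its dish's centre; the job was handed in after about 36 s of robot time, with the flask and beaker left untouched.

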